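Clamp the stop collar on the coil winder's flatted shaft

TASK

The stop collar on the coil winder's shaft is loose and has swung over towards the robot. Turn it back up until its thumbscrew stands squarely over the flat of the shaft, then turn the thumbscrew clockwise until the shoe inside is seated on the flat and properly tight, but not forced, and let go. Leave the tape roll and the bobbin alone.

Things in the scene. Friction and masses are not known exactly. Their poses are not given: they have to be found in the camera images.
- winder: Coil winder fixed to the bench, bed 140 x 500 mm; origin under the bed's centre, z up, y along the shaft to the headstock (y = 180 to 310 mm, 220 mm high), tail bracket at y = -170 to -200 mm (182 mm high). Its level steel shaft, braked, is 32 mm thick with one flat 21 mm wide, 12 mm from the axis. The flat faces up, tipped 3 to 24 degrees away from the robot; this angle is not measured.
- shaft_axis (a point): Point on the shaft's axis amid the collar, 150 mm above the bench. z up, y along the shaft to the headstock, x across it, away from the robot.
- collar: Dark steel stop collar, 60 mm diameter, 24 mm wide, with a radial boss (18 mm thick) and washer reaching 43 mm from the axis; turns on the shaft at 0.08 N m and stays where left. Origin on the shaft's axis, y along the shaft, z out along the thumbscrew; at the start z leans 43 to 53 degrees from upright towards the robot.
- screw_head (a point): Centre of the thumbscrew's black bar head, 48 mm long (y), 10 mm thick (x), 18 mm high, 60 mm out from the shaft's axis; z points out along the screw. Between washer (43 mm out) and bar (51 mm out) is an 8 mm thick neck. It turns in place, clockwise seen from outside to tighten, driving the shoe 3 mm per rad.
- screw: The thumbscrew; origin on the shaft's axis, z outward. Free turning takes 0.30 N m. The shoe meets the flat after 1.2 to 2.3 rad; then the torque rises: 0.44 to 0.54 N m while turning is properly tight, about 0.35 to 0.5 rad past the first rise; 0.58 is forced. Its friction holds either way: a hand at rest may feel the shoe's share (0.003 N m per N) less 0.30. Stays tight when let go.
- shoe: Shoe inside the collar, unseen, bearing on the shaft by two rollers 10 mm apart across it; origin on the screw's axis near the shaft's axis, z outward. If tightened within about 0.25 rad of square it turns the collar square by itself once the screw is let go; the screw then loses some tightness and must be tightened again. Farther off it jams on the flat's edge.
- shoe_face (a point): Middle of the shoe's underside, on the screw's axis: 15.5 to 19 mm from shaft_axis at the start, about 15 on the round of the shaft, 11 to 11.6 when seated tight on the flat.
- tape_roll: Roll of tan tape lying flat on the bench, 84 mm outside diameter, 19 mm high; origin at the centre of its underside. To be left alone.
- bobbin: White plastic bobbin standing on the bench, 44 mm in diameter, 33 mm high; origin at the centre of its underside. To be left alone.

How it is judged:
By the outcome, as a careful person would: the job done as asked, in the order asked, and still so for the second after the job is handed in, with the robot touching nothing.
It also fails if it takes over 72 s, if anything falls off the work surface, if the arm or the gripper's body presses on something with over 40 N, if the wrist force passes 120 N, or if a joint passes its speed limit or range.

ROBOT

A 6-joint arm with a two-finger parallel gripper is mounted at the origin on the work surface. World frame = base frame: x ahead of the robot, y to its left, z up, the work surface at z = 0. Lengths are in m, angles in rad, forces in N, time in s.
With the tool pointing down it reaches from about 0.25 to 0.775 m from the base axis. Payload 4 kg.
Tool frame: the origin (TCP) lies at the centre of the arm's flange, where the gripper is bolted on; the fingertips stand ahead of it and the grasp point (between the pads) lies 180 mm ahead of it (robot.tcp_to_tips is the z of the fingertips in the tool frame, in m); z points along the fingers, y is the direction in which the jaws open and shut (so a half turn about z gives the same grasp; the last joint's range is limited). The gripper opens to 94 mm and grips with 3 to 60 N. Pads are 16 mm wide; open, the fingers measure 119 mm over their backs; the gripper's body (75 mm by 177 mm) begins 78 mm behind the grasp point.
Start: joints at [-1.32, 0.087, 1.371, -0, 1.684, -0.103], TCP at [0.191, -0.516, 0.405] pointing down, gripper open.
Joint ranges: [-3.1, 3.1], [-0.76, 2.03], [0.27, 2.55], [-1.08, 4.22], [0.17, 2.65], [-2.57, 2.57]. Speed limits (rad/s): [2.79, 2.79, 3.14, 3.14, 3.14, 3.14].

INTERFACE

Orientations are given as [roll, pitch, yaw] about the fixed x, y, z axes, in that order (R = Rz(yaw) Ry(pitch) Rx(roll)).
In Python, from bench import robot gives the robot as it stands.
- The arm moves only by the tool move_arm, never from a script. Its argument "increments" is a list that holds one entry, the list of rows, each a list of 7 numbers: the opening, from 0 (shut) to 1 (fully open), then the shift along the tool's x, y, z as a fraction of full scale, then the turn, a rotation vector about the tool's x, y, z as a fraction of full scale. In form: [[[jaw, dx, dy, dz, rx, ry, rz], ...]]. A call has 1 to 8 rows; each row is the pose to reach, as a shift and turn from the pose commanded when the call began, along the tool's axes at that moment; what a row does not reach only later rows make up. Full scale, the value 1, is 0.1 m for a shift and pi/2 rad for a turn. A row lasts 1/12 s, in which the tool goes at most 41.7 mm and 7.16 degrees, less where a joint would pass 70% of its speed; a pose out of reach is approached as far as the arm can. A call with a number of a shift or a turn outside -1 to 1 is refused whole. A call with a gripper value outside its range is refused whole. The fingers move at their own pace and stop on an object; the grip force is fixed at half the most. Time passes only in rows, so rows that repeat a pose let the fingers close. It gives the time, the measured TCP pose, the force and the opening at its end, in the units of the state.
- robot.get_obs(): the state, without advancing time (a new reading comes with each control period).
- robot.snapshot(name): name is "side" or "top" or "wrist"; returns (picture, depth): 420x560x3 uint8, red, green, blue; 420x560 float32, m along the optical axis (not along the pixel's ray), 0 where there is no reading.
- robot.camera_params(name): a dict with "mtx" (3x3 intrinsics, pixels), "R" (3x3) and "t" (3): a world point X has camera coordinates R X + t. Camera axes: x right, y down, z forward; pixel columns grow to the right and rows downward; lengths in m; the calibration is good to about 2 mm. A picture is of the moment at which its call begins: read the wrist's pose just before it. camera_params takes no time and is no camera call; for the wrist camera it gives the pose at the moment of the call.
- robot.close_job(): hands the job in, once; it reports no verdict.
The state is a dict: "time": time; "joint_positions": joint angles; "qvel": joint speeds; "joint_torque": joint torques, N m; "tool_pos": TCP position; "ee_rot": TCP orientation; "wrist_force": force on the tool from outside, world axes, zero at the start; "wrist_torque": the same for the moment, N m; "width": finger opening in m.
Only numpy, scipy, OpenCV 4.12 (cv2) and the standard library are available. Lean on these libraries where they do the work, as an engineer would, in place of code of your own. Each camera call takes 0.05 s, during which the arm holds its last target.

## Working session

There is one attempt and no reset: what is moved stays moved. The work goes in short steps, Python scripts to look and compute and a tool call to move; the robot and the scene stay as the last step left them, time stands still between calls to the robot, and variables do not carry over. Pictures are saved under pics/ and viewed, and the job is handed in when it is done.

Besides the shell and the picture viewer there is one more tool, called after ">>>" as name(argument=value, ...) on one line, values as JSON. move_arm: Moves the arm, as the interface text tells. Its arguments: {"type":"object","properties":{"increments":{"type":"array","items":{"type":"array","items":{"type":"array","items":{"type":"number","minimum":-1,"maximum":1}}}}},"required":["increments"]}

```bash
ls; mkdir -p pics; cat > h.py <<'E'
import numpy as np, cv2
from scipy.spatial.transform import Rotation as Rn
from bench import robot
def snap(name,fn):
    P=robot.camera_params(name); im,d=robot.snapshot(name)
    cv2.imwrite('pics/'+fn+'.png',im[:,:,::-1]); np.savez('pics/'+fn+'.npz',im=im,d=d,**{k:np.array(P[k]) for k in('mtx','R','t')})
    return im,d,P
def cloud(fn):
    z=np.load('pics/'+fn+'.npz'); d=z['d']; v,u=np.mgrid[:d.shape[0],:d.shape[1]]
    K=z['mtx']; c=np.stack([(u-K[0,2])/K[0,0]*d,(v-K[1,2])/K[1,1]*d,d],-1)
    return (c-z['t'])@z['R'], d>0, z['im']
E
python3 - <<'E'
from h import *
o=robot.get_obs()
for k,v in o.items(): print(k,np.round(v,4))
snap('side','s0');snap('top','t0');snap('wrist','w0')
for n in('side','top'):
    P=robot.camera_params(n); R=np.array(P['R']);print(n,-R.T@np.array(P['t']),R[2])
E
```

```text
pics
time 0.0
joint_positions [-1.3201  0.0879  1.3722  0.      1.6836 -0.1031]
qvel [ 0.0003  0.0004 -0.0005 -0.0012  0.      0.0011]
joint_torque [-2.00000e-04 -3.40172e+01 -3.02431e+01  7.17000e-02  3.27000e-02
 -2.00000e-04]
tool_pos [ 0.1905 -0.5158  0.4035]
ee_rot [-3.1395e+00 -2.0000e-04  3.5380e-01]
wrist_force [0.5482 0.5776 0.1628]
wrist_torque [ 0.0404  0.0177 -0.0014]
width 0.0939
side [0.14387698 0.66018195 1.08812422] [ 0.30467145 -0.54195827 -0.78323467]
top [0.3323363  0.00648021 1.20257984] [ 0.17396437 -0.00373489 -0.98474487]
```

View pics/t0.png

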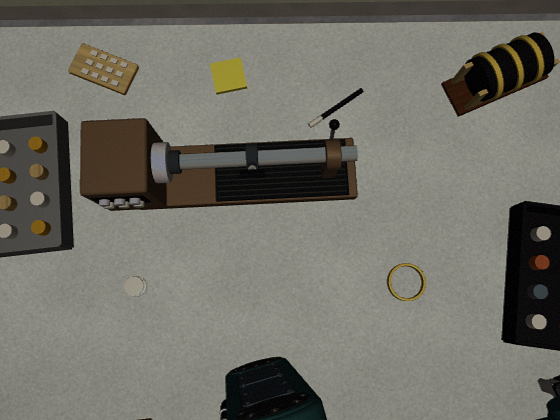

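View pics/s0.png

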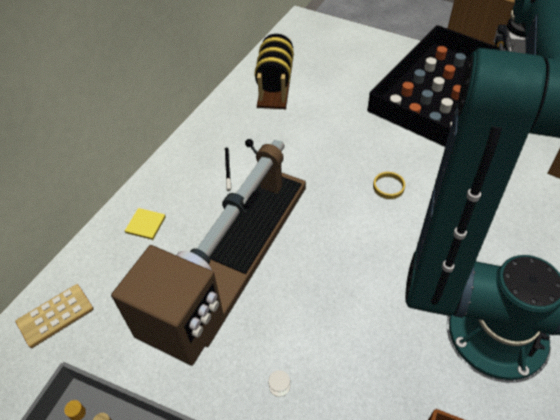

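View pics/w0.png

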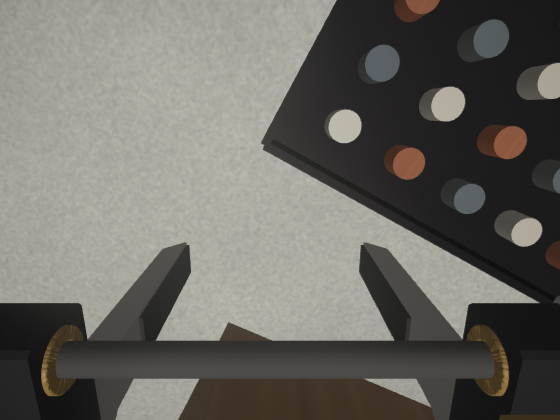

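The winder shows in the top view with its shaft running from (160,160) to (355,152) and the collar at (252,157). The bobbin is at (134,286) and the tape roll at (406,282). Next I'll measure them.

```bash
python3 - <<'E'
from h import *
X,m,im=cloud('t0')
for n,(u,v) in dict(shaftL=(190,160),shaftR=(320,155),shaftM=(285,156),collar=(252,150),boss=(252,165),head=(252,168),bob=(134,284),tape=(389,282),tape2=(424,282),headst=(110,150),tail=(333,150),lever=(334,125),bedR=(355,190)).items(): print(n,X[v,u].round(4))
# shaft points fit
def fit(fn):
    X,m,im=cloud(fn)
    s=m&(X[...,2]>.14)&(X[...,2]<.172)&(X[...,0]>.3)&(X[...,0]<.8)&(abs(X[...,1])<.3)
    return X[s]
for fn in('t0','s0'):
    p=fit(fn); print(fn,len(p))
    for lo in np.arange(-.25,.26,.03):
        q=p[(p[:,1]>lo)&(p[:,1]<lo+.03)]
        if len(q): print(round(lo,2),len(q),q[:,0].min().round(4),q[:,0].max().round(4),q[:,2].max().round(4),np.median(q[:,0]).round(4))
W=np.load('pics/w0.npz');o=robot.get_obs();T=Rn.from_euler('xyz',o['ee_rot']).as_matrix()
c=-W['R'].T@W['t'];print('cam in tool',T.T@(c-o['tool_pos']),(W['R']@T).round(3),W['mtx'])
im=np.load('pics/t0.npz')['im'][100:220,180:370,::-1];cv2.imwrite('pics/t0z.png',cv2.resize(im,None,fx=4,fy=4,interpolation=cv2.INTER_CUBIC))
E
```

```text
shaftL [0.6108 0.1819 0.1617]
shaftR [ 0.617  -0.0829  0.1642]
shaftM [ 0.616  -0.0116  0.1638]
collar [0.625  0.0547 0.1799]
boss [0.5924 0.0546 0.1858]
head [0.5863 0.0546 0.1857]
bob [0.3663 0.3228 0.0303]
tape [ 0.3632 -0.2402  0.0219]
tape2 [ 0.3622 -0.3191  0.0177]
headst [0.6165 0.3258 0.2222]
tail [ 0.6217 -0.1075  0.1838]
lever [ 0.6766 -0.1121  0.1753]
bedR [ 0.5704 -0.1714  0.0317]
t0 3077
-0.16 217 0.6071 0.6372 0.1685 0.6198
-0.13 177 0.5898 0.676 0.1719 0.6094
-0.1 234 0.5901 0.6515 0.1716 0.6169
-0.07 230 0.6038 0.6342 0.1685 0.6172
-0.04 218 0.6024 0.6354 0.1685 0.6161
-0.01 234 0.6017 0.6336 0.1694 0.6145
0.02 199 0.5908 0.6437 0.1694 0.6137
0.05 105 0.5897 0.6419 0.172 0.6139
0.08 223 0.5986 0.6313 0.1685 0.6111
0.11 235 0.5968 0.6283 0.1698 0.6106
0.14 229 0.5958 0.6262 0.1701 0.6092
0.17 226 0.5943 0.6271 0.1687 0.6078
0.2 274 0.5687 0.6484 0.1719 0.5971
0.23 194 0.5333 0.6789 0.1719 0.5691
s0 2122
-0.16 87 0.6044 0.6356 0.1667 0.6153
-0.13 110 0.5876 0.6874 0.172 0.5994
-0.1 250 0.5874 0.6808 0.1718 0.6128
-0.07 134 0.6006 0.6336 0.1681 0.6127
-0.04 151 0.6017 0.6327 0.1679 0.6117
-0.01 147 0.6 0.6308 0.1662 0.6115
0.02 75 0.5861 0.6385 0.1685 0.611
0.05 202 0.5838 0.643 0.1719 0.6057
0.08 174 0.5956 0.6281 0.1691 0.6078
0.11 183 0.5952 0.6259 0.1673 0.6064
0.14 190 0.5938 0.6276 0.1673 0.6042
0.17 195 0.593 0.6244 0.1667 0.6041
0.2 105 0.5669 0.628 0.1719 0.5941
0.23 16 0.5341 0.5748 0.172 0.5692
cam in tool [ 0.07811526 -0.00021561  0.02189309] [[-0.001  1.     0.001]
 [-0.962 -0.    -0.272]
 [-0.272 -0.001  0.962]] [[350.48917291   0.         274.56785197]
 [  0.         350.48917291 208.43418529]
 [  0.           0.           1.        ]]
```

View pics/t0z.png

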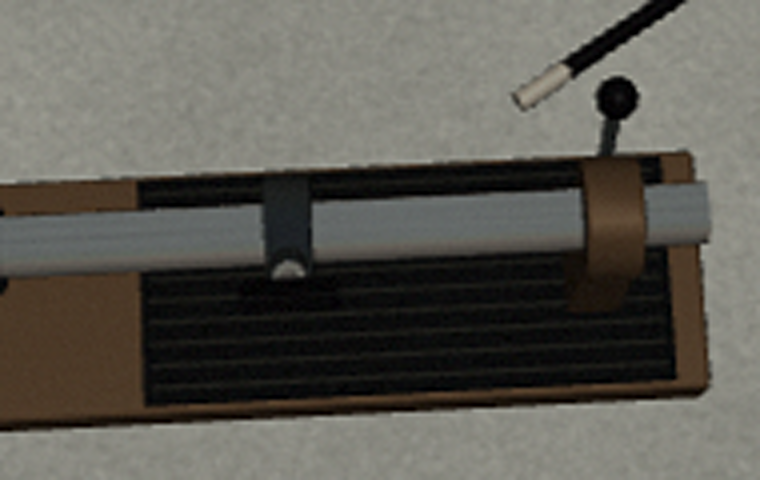

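```bash
cat > plan.py <<'E'
import json,os,sys
from h import *
F='cmd.json'
def R_(e): return Rn.from_euler('xyz',e)
def load():
    if os.path.exists(F):
        c=json.load(open(F)); return np.array(c['p']),Rn.from_quat(c['q'])
    return np.array([.1905,-.5158,.4035]),R_([-3.1395,-.0002,.3538])
def save(p,r): json.dump(dict(p=list(p),q=list(r.as_quat())),open(F,'w'))
def apply(p,r,row):
    row=np.array(row); return p+r.apply(row[:3]*.1), r*Rn.from_rotvec(row[3:]*np.pi/2)
def go(tp,tr,jaw,dec=3,commit=True):
    p,r=load(); tp=np.array(tp,float)
    d=r.inv().apply(tp-p)/.1; w=(r.inv()*tr).as_rotvec()/(np.pi/2)
    n=int(np.ceil(max(np.linalg.norm(d)/1.6,np.linalg.norm(w)/.62,.001)))
    r0=r;p0=p;W=w
    for i in range(n):
        f=(i+1)/n; tpi=p0+(tp-p0)*f; tri=r0*Rn.from_rotvec(W*np.pi/2*f)
        d=r.inv().apply(tpi-p)/.1; w=(r.inv()*tri).as_rotvec()/(np.pi/2)
        row=np.round(np.r_[d,w],dec)
        k=int(np.ceil(max(np.linalg.norm(d)*100/41.7,np.linalg.norm(w)*90/7.16)))
        print('rows',k,[jaw]+[float(x) for x in row]); p,r=apply(p,r,row)
    if commit: save(p,r)
def aim(ax,lean,yaw,dist,spin=0.0):
    """tool pose pointing at axis point; lean + away from robot; dist of TCP from axis; tool x ~ shaft +y; spin about tool z"""
    ey=np.array([-np.sin(yaw),np.cos(yaw),0]); exx=np.array([np.cos(yaw),np.sin(yaw),0])
    out=np.sin(lean)*exx+np.cos(lean)*np.array([0,0,1]); z=-out; x=ey; y=np.cross(z,x)
    return np.array(ax)+out*dist, Rn.from_matrix(np.stack([x,y,z],1))*Rn.from_rotvec([0,0,spin])
E
python3 - <<'E'
from plan import *
p,r=aim([.617,.04,.15],0,.035,.33)
print(p,r.as_euler('xyz'))
go(p,r,1)
E
```

```text
[0.617 0.04  0.48 ] [3.14159265 0.         1.60579633]
rows 4 [1, 1.185, -0.748, -0.151, -0.0, -0.0, -0.159]
rows 4 [1, 1.334, -0.431, -0.151, -0.0, -0.0, -0.16]
rows 4 [1, 1.398, -0.086, -0.152, -0.0, -0.001, -0.159]
rows 4 [1, 1.377, 0.262, -0.153, -0.001, -0.0, -0.16]
rows 4 [1, 1.268, 0.596, -0.153, 0.0, -0.0, -0.159]
```

```bash
rm -f cmd.json; sed -i 's#/1.6,#/0.99,#' plan.py
python3 - <<'E'
from plan import *
p,r=aim([.617,.04,.15],0,.035,.33)
go(p,r,1)
E
```

```text
rows 3 [1, 0.741, -0.467, -0.094, -0.0, -0.0, -0.1]
rows 3 [1, 0.805, -0.346, -0.095, -0.0, -0.0, -0.099]
rows 3 [1, 0.848, -0.217, -0.094, -0.0, -0.0, -0.1]
rows 3 [1, 0.872, -0.081, -0.095, -0.0, -0.001, -0.1]
rows 3 [1, 0.874, 0.056, -0.096, -0.001, 0.0, -0.099]
rows 3 [1, 0.855, 0.191, -0.096, 0.0, 0.0, -0.1]
rows 3 [1, 0.814, 0.322, -0.095, 0.0, 0.0, -0.099]
rows 3 [1, 0.754, 0.445, -0.096, -0.0, -0.0, -0.1]
```

>>> move_arm(increments=[[[1,0.741,-0.467,-0.094,0,0,-0.1],[1,0.741,-0.467,-0.094,0,0,-0.1],[1,0.741,-0.467,-0.094,0,0,-0.1]]])

```text
time: 0.4
tool_pos: [0.2463, -0.4431, 0.415]
ee_rot: [3.142, -0.003, 0.516]
wrist_force: [0.3, -0.7, 0.2]
width: 0.0943
```

>>> move_arm(increments=[[[1,0.805,-0.346,-0.095,0,0,-0.099],[1,0.805,-0.346,-0.095,0,0,-0.099],[1,0.805,-0.346,-0.095,0,0,-0.099]]])

```text
time: 0.65
tool_pos: [0.2996, -0.3734, 0.4247]
ee_rot: [3.14, -0.003, 0.673]
wrist_force: [-0.4, 0.4, -0.2]
width: 0.0941
```

>>> move_arm(increments=[[[1,0.848,-0.217,-0.094,0,0,-0.1],[1,0.848,-0.217,-0.094,0,0,-0.1],[1,0.848,-0.217,-0.094,0,0,-0.1]]])

```text
time: 0.9
tool_pos: [0.3527, -0.3041, 0.4339]
ee_rot: [3.14, -0.003, 0.83]
wrist_force: [0.1, -0.4, -0.0]
width: 0.094
```

>>> move_arm(increments=[[[1,0.872,-0.081,-0.095,0,-0.001,-0.1],[1,0.872,-0.081,-0.095,0,-0.001,-0.1],[1,0.872,-0.081,-0.095,0,-0.001,-0.1]]])

```text
time: 1.15
tool_pos: [0.4059, -0.2349, 0.4431]
ee_rot: [3.14, -0.001, 0.987]
wrist_force: [0.1, -0.4, 0.1]
width: 0.0939
```

>>> move_arm(increments=[[[1,0.874,0.056,-0.096,-0.001,0,-0.099],[1,0.874,0.056,-0.096,-0.001,0,-0.099],[1,0.874,0.056,-0.096,-0.001,0,-0.099]]])

```text
time: 1.4
tool_pos: [0.4592, -0.1657, 0.4522]
ee_rot: [3.139, -0.001, 1.142]
wrist_force: [-0.4, -0.2, 0.6]
width: 0.0938
```

>>> move_arm(increments=[[[1,0.855,0.191,-0.096,0,0,-0.1],[1,0.855,0.191,-0.096,0,0,-0.1],[1,0.855,0.191,-0.096,0,0,-0.1]]])

```text
time: 1.65
tool_pos: [0.5126, -0.0965, 0.4612]
ee_rot: [3.14, -0.0, 1.298]
wrist_force: [-0.7, -0.3, -0.4]
width: 0.0939
```

>>> move_arm(increments=[[[1,0.814,0.322,-0.095,0,0,-0.099],[1,0.814,0.322,-0.095,0,0,-0.099],[1,0.814,0.322,-0.095,0,0,-0.099]]])

```text
time: 1.9
tool_pos: [0.566, -0.0273, 0.4699]
ee_rot: [3.141, 0.0, 1.452]
wrist_force: [-0.3, 0.1, -0.3]
width: 0.094
```

>>> move_arm(increments=[[[1,0.754,0.445,-0.096,0,0,-0.1],[1,0.754,0.445,-0.096,0,0,-0.1],[1,0.754,0.445,-0.096,0,0,-0.1],[1,0.754,0.445,-0.096,0,0,-0.1],[1,0.754,0.445,-0.096,0,0,-0.1]]])

```text
time: 2.32
tool_pos: [0.617, 0.0384, 0.4796]
ee_rot: [-3.14, 0.003, 1.603]
wrist_force: [-0.3, -0.0, -0.3]
width: 0.0938
```

```bash
python3 - <<'E'
from plan import *
o=robot.get_obs(); p,r=load()
print(o['time'],o['tool_pos'],o['ee_rot'],o['joint_positions'].round(3) if hasattr(o['joint_positions'],'round') else o['joint_positions'],p,r.as_euler('xyz'))
snap('wrist','w1')
X,m,im=cloud('w1')
for (u,v) in [(280,150),(280,200),(280,100),(200,200),(350,200)]: print((u,v),X[v,u].round(4))
E
```

```text
2.3167 [0.61703744 0.03837431 0.47960067] [-3.14032738  0.00348073  1.60345236] [-0.029  0.242  1.046 -0.004  1.854 -0.062] [0.61700858 0.03995097 0.4800092 ] [-3.14145109e+00 -3.66941408e-05  1.60572630e+00]
(280, 150) [0.6185 0.0835 0.1591]
(280, 200) [0.6201 0.0401 0.16  ]
(280, 100) [0.617  0.1238 0.1595]
(200, 200) [ 5.159e-01 -5.100e-03 -2.000e-04]
(350, 200) [ 0.7183  0.0013 -0.001 ]
```

View pics/w1.png

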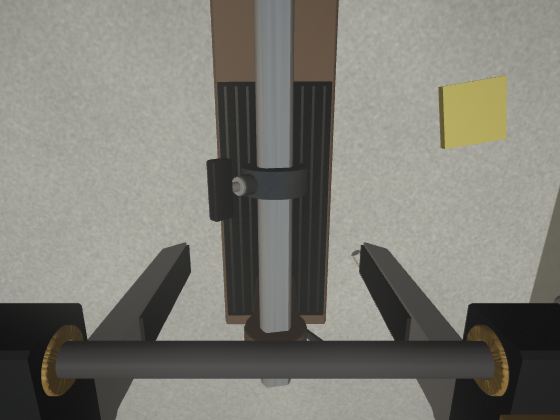

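The wrist view shows the collar at (275,182), the bar head at (219,190) on the robot's side, and the shaft with visible facets. I'll fit the cross-section and the head from depth.

```bash
cat > fit.py <<'E'
from h import *
from scipy.optimize import least_squares
def shaft(fn,y0,y1,plot=None,exc=None):
    X,m,im=cloud(fn)
    s=m&(X[...,2]>.13)&(X[...,2]<.172)&(X[...,1]>y0)&(X[...,1]<y1)&(abs(X[...,0]-.617)<.03)
    if exc: s&=~((X[...,1]>exc[0])&(X[...,1]<exc[1]))
    p=X[s]
    def res(q,full=False):
        x0,z0,yaw,a=q
        ex=(p[:,0]-x0)*np.cos(yaw)+(p[:,1]-.05)*np.sin(yaw); z=p[:,2]-z0
        # signed dist to D shape
        r=np.hypot(ex,z)-.016; f=ex*np.sin(a)+z*np.cos(a)-.012
        return np.maximum(r,f)
    best=None
    for a0 in np.radians([3,8,13,18,24]):
        q=least_squares(res,[.617,.15,.035,a0],loss='soft_l1',f_scale=.001)
        if best is None or q.cost<best.cost: best=q
    print(fn,len(p),best.x.round(4),'tip deg',np.degrees(best.x[3]).round(2),'rms',np.sqrt(np.mean(res(best.x)**2)).round(5))
    return best.x,p
E
python3 - <<'E'
from fit import *
q,p=shaft('w1',-.06,.15,exc=(.03,.08))
shaft('w1',-.06,.03);shaft('w1',.08,.15);shaft('t0',-.06,.17,exc=(.03,.08));shaft('s0',-.06,.17,exc=(.03,.08))
# profile
x0,z0,yaw,a=q
ex=(p[:,0]-x0)*np.cos(yaw)+(p[:,1]-.05)*np.sin(yaw)
for lo in np.arange(-.017,.018,.002):
    s=(ex>lo)&(ex<lo+.002)
    if s.any(): print(round(lo*1e3+1,1),s.sum(),(np.median(p[s,2])*1e3).round(2),(p[s,2].std()*1e3).round(2))
im=np.load('pics/w1.npz')['im'][90:330,190:360,::-1];cv2.imwrite('pics/w1z.png',cv2.resize(im,None,fx=3.3,fy=2.5,interpolation=cv2.INTER_CUBIC))
X,m,_=cloud('w1')
for u in range(206,250,4): print(u,[X[v,u].round(4).tolist() for v in (175,188)])
E
```

```text
w1 6348 [0.6148 0.1482 0.036  0.1783] tip deg 10.21 rms 0.00061
w1 3007 [0.6148 0.1482 0.0359 0.1802] tip deg 10.32 rms 0.00058
w1 3341 [0.6148 0.1483 0.036  0.1764] tip deg 10.11 rms 0.00062
t0 1370 [0.6167 0.1515 0.036  0.2003] tip deg 11.47 rms 0.00167
s0 983 [0.6154 0.1501 0.0373 0.1927] tip deg 11.04 rms 0.00154
-16.0 143 152.28 1.2
-14.0 361 156.1 1.29
-12.0 401 158.83 0.97
-10.0 401 160.71 0.79
-8.0 413 161.75 0.69
-6.0 415 161.49 0.69
-4.0 452 161.11 0.73
-2.0 361 160.82 0.7
-0.0 446 160.4 0.73
2.0 358 160.09 0.72
4.0 537 159.59 0.7
6.0 359 159.29 0.7
8.0 392 158.94 0.69
10.0 404 158.69 0.7
12.0 373 158.26 0.71
14.0 380 156.03 1.23
16.0 152 152.37 1.28
206 [[0.5241, 0.0288, -0.0035], [0.5239, 0.0113, -0.0022]]
210 [[0.5659, 0.0675, 0.1975], [0.5655, 0.0572, 0.196]]
214 [[0.5692, 0.0679, 0.1992], [0.5692, 0.0582, 0.2002]]
218 [[0.5719, 0.0676, 0.197], [0.572, 0.0579, 0.1985]]
222 [[0.5746, 0.0673, 0.1949], [0.5744, 0.057, 0.1941]]
226 [[0.5772, 0.0668, 0.1918], [0.577, 0.0564, 0.1912]]
230 [[0.58, 0.0665, 0.1897], [0.5801, 0.0565, 0.1909]]
234 [[0.5662, 0.0381, 0.0394], [0.5827, 0.0555, 0.186]]
238 [[0.5709, 0.038, 0.0383], [0.5855, 0.0548, 0.1826]]
242 [[0.588, 0.0642, 0.176], [0.5887, 0.0549, 0.1825]]
246 [[0.5911, 0.0639, 0.1738], [0.5919, 0.055, 0.1828]]
```

View pics/w1z.png

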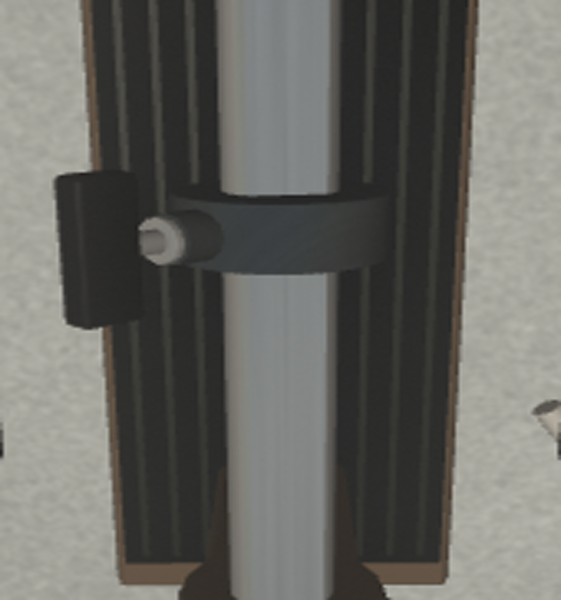

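```bash
cat >> fit.py <<'E'
def head(fn,ax,yaw,th0,ymid=.055,zmin=.165,spin0=0.,verbose=True):
    """ax: axis x,z at y=.05 in this camera's frame; returns lean (rad, + away), spin, y of screw along shaft"""
    X,m,im=cloud(fn)
    ey=np.array([-np.sin(yaw),np.cos(yaw),0]);exx=np.array([np.cos(yaw),np.sin(yaw),0])
    o=np.array([ax[0],.05,ax[1]])
    V=X-o; e=V@exx; s=V@ey; z=V[...,2]
    r=np.hypot(e,z); an=np.arctan2(e,z)
    k=m&(r>.0525)&(r<.075)&(abs(an-th0)<.45)&(abs(s-(ymid-.05))<.035)&(im.max(-1)<90)
    e,s,z=e[k],s[k],z[k]
    def sd(q):
        th,sp,y0,dr=q
        rad=e*np.sin(th)+z*np.cos(th)-.060-dr; tan=e*np.cos(th)-z*np.sin(th); yy=s-y0
        a=tan*np.cos(sp)+yy*np.sin(sp); b=-tan*np.sin(sp)+yy*np.cos(sp)
        q3=np.stack([abs(a)-.005,abs(b)-.024,abs(rad)-.009])
        return np.linalg.norm(np.maximum(q3,0),axis=0)+np.minimum(q3.max(0),0)
    best=None
    for t in (-.1,0,.1):
        for sp in (-.3,0,.3):
            f=least_squares(sd,[th0+t,spin0+sp,ymid-.05,0],loss='soft_l1',f_scale=.001)
            if best is None or f.cost<best.cost: best=f
    print(fn,'n',k.sum(),'lean deg',np.degrees(best.x[0]).round(2),'spin deg',np.degrees(best.x[1]).round(2),'s',best.x[2].round(4),'dr',best.x[3].round(4),'rms',np.sqrt(np.mean(sd(best.x)**2)).round(5))
    return best.x
E
python3 - <<'E'
from fit import *
head('w1',(.6148,.1482),.036,-.82)
head('t0',(.6167,.1515),.036,-.82)
head('s0',(.6154,.1501),.036,-.82)
E
```

```text
w1 n 1443 lean deg -44.96 spin deg 0.06 s 0.0064 dr -0.0001 rms 0.00051
t0 n 192 lean deg -45.31 spin deg 0.05 s 0.008 dr 0.0002 rms 0.00116
s0 n 137 lean deg -45.06 spin deg 0.27 s 0.0078 dr 0.0003 rms 0.00127
```

```bash
python3 - <<'E'
from plan import *
print(robot.tcp_to_tips)
AX=[.6152,.0572,.15]; L=np.radians(-45)
for d,j in((.29,.5),(.24,.4)):
    p,r=aim(AX,L,.036,d); print(p); go(p,r,j)
E
```

```text
0.1992
[0.4102719  0.0498194  0.35506097]
rows 3 [0.5, 0.057, -0.687, 0.417, -0.167, 0.0, -0.0]
rows 3 [0.5, 0.057, -0.772, 0.224, -0.166, 0.0, -0.0]
rows 3 [0.5, 0.057, -0.804, 0.017, -0.167, 0.0, -0.001]
[0.44560433 0.05109192 0.31970563]
rows 2 [0.4, 0.0, 0.0, 0.5, -0.0, 0.0, 0.0]
```

```bash
cat > undo.py <<'E'
E
python3 - <<'E'
from plan import *
AX=[.6152,.0572,.15]; L=np.radians(-45)
p,r=aim(AX,L,.036,.29); save(p,r)
p,r=aim(AX,L,.036,.246); go(p,r,.4)
E
```

```text
rows 2 [0.4, -0.0, 0.0, 0.44, 0.0, 0.0, 0.0]
```

>>> move_arm(increments=[[[0.5,0.057,-0.687,0.417,-0.167,0,0],[0.5,0.057,-0.687,0.417,-0.167,0,0],[0.5,0.057,-0.687,0.417,-0.167,0,0]]])

```text
time: 2.62
tool_pos: [0.5369, 0.0421, 0.4182]
ee_rot: [2.916, 0.0, 1.604]
wrist_force: [-2.8, 0.5, -10.4]
width: 0.0777
```

>>> move_arm(increments=[[[0.5,0.057,-0.772,0.224,-0.166,0,0],[0.5,0.057,-0.772,0.224,-0.166,0,0],[0.5,0.057,-0.772,0.224,-0.166,0,0]]])

```text
time: 2.87
tool_pos: [0.4679, 0.0456, 0.3776]
ee_rot: [2.652, 0.001, 1.604]
wrist_force: [-2.1, -0.1, -8.7]
width: 0.0573
```

>>> move_arm(increments=[[[0.5,0.057,-0.804,0.017,-0.167,0,-0.001],[0.5,0.057,-0.804,0.017,-0.167,0,-0.001],[0.5,0.057,-0.804,0.017,-0.167,0,-0.001],[0.5,0.057,-0.804,0.017,-0.167,0,-0.001],[0.5,0.057,-0.804,0.017,-0.167,0,-0.001]]])

```text
time: 3.28
tool_pos: [0.4106, 0.0488, 0.358]
ee_rot: [2.352, 0.004, 1.605]
wrist_force: [0.6, 0.2, 1.3]
width: 0.0472
```

```bash
python3 - <<'E'
from plan import *
from fit import *
o=robot.get_obs(); p,r=load()
print(o['time'],o['tool_pos'],o['ee_rot'],np.round(o['joint_positions'],3),p,r.as_euler('xyz'))
snap('wrist','w2')
q,_=shaft('w2',-.06,.17,exc=(.03,.08))
head('w2',(q[0],q[1]),q[2],-.78)
E
```

```text
3.2833 [0.41062747 0.04876664 0.35797152] [2.35186738 0.00377651 1.60506819] [-0.037 -0.463  2.012  0.066  0.805 -0.099] [0.44136444 0.05093921 0.32394827] [2.35619449e+00 2.22044605e-16 1.60679633e+00]
w2 8469 [0.6148 0.1482 0.0363 0.1758] tip deg 10.07 rms 0.00051
w2 n 1190 lean deg -45.25 spin deg -1.53 s 0.0063 dr -0.0001 rms 0.00058
```

View pics/w2.png

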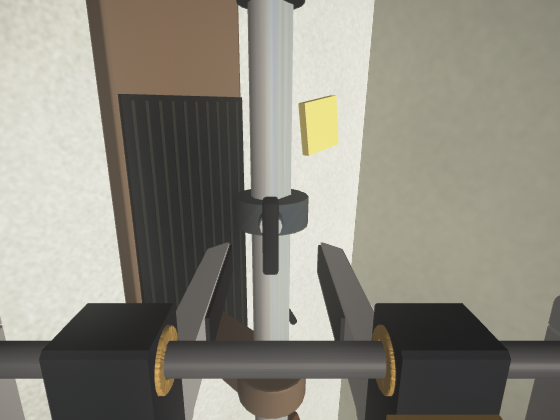

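The bar head is centred between the fingers (bar column 271, finger midpoint about 274). I'll move in and close.

>>> move_arm(increments=[[[0.4,0,0,0.2,0,0,0],[0.4,0,0,0.44,0,0,0],[0.4,0,0,0.44,0,0,0],[0.4,0,0,0.44,0,0,0]]])

```text
time: 3.67
tool_pos: [0.4442, 0.0502, 0.3273]
ee_rot: [2.353, 0.003, 1.606]
wrist_force: [-0.5, -0.5, 0.5]
width: 0.0374
```

>>> move_arm(increments=[[[0.1,0,0,0,0,0,0],[0.0,0,0,0,0,0,0],[0.0,0,0,0,0,0,0],[0.0,0,0,0,0,0,0],[0.0,0,0,0,0,0,0],[0.0,0,0,0,0,0,0]]])

```text
time: 4.17
tool_pos: [0.4412, 0.0506, 0.3247]
ee_rot: [2.355, 0.003, 1.607]
wrist_force: [-4.2, -0.2, 3.4]
width: 0.0099
```

```bash
python3 - <<'E'
from plan import *
o=robot.get_obs(); p,r=load()
print(o['time'],o['tool_pos'],o['ee_rot'],o['width'],np.round(o['joint_positions'],3),p,r.as_euler('xyz'),o['wrist_force'],o['wrist_torque'])
snap('wrist','w3')
E
```

```text
4.1667 [0.44116268 0.05064795 0.32471525] [2.35512896 0.00320369 1.60701416] 0.009870801852629464 [-0.028 -0.358  2.011  0.067  0.704 -0.099] [0.44136444 0.05093921 0.32394827] [2.35619449e+00 2.22044605e-16 1.60679633e+00] [-4.20750138 -0.24558461  3.43029215] [-0.07865239  0.49891404 -0.09884716]
```

View pics/w3.png

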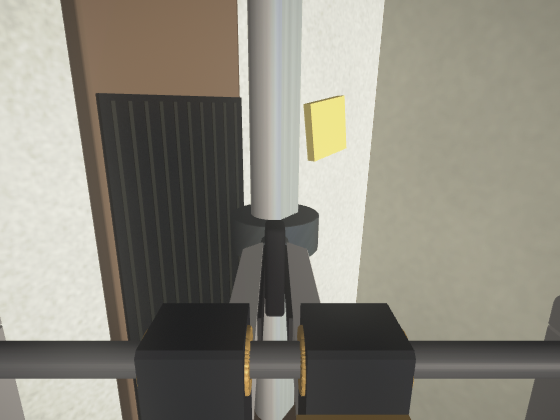

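```bash
cat >> plan.py <<'E'
def rows(targets,jaw,dec=3,commit=True):
    p,r=load(); out=[]
    for tp,tr in targets:
        out.append([jaw]+[float(x) for x in np.round(np.r_[r.inv().apply(tp-p)/.1,(r.inv()*tr).as_rotvec()/(np.pi/2)],dec)+0.])
    print(json.dumps([out]))
    if commit: save(*apply(p,r,out[-1][1:]))
E
python3 - <<'E'
from plan import *
AX=[.6152,.0572,.15]
rows([aim(AX,np.radians(a),.036,.246) for a in (-42,-37,-32,-26,-20,-14,-8,-8)],0)
rows([aim(AX,np.radians(a),.036,.246) for a in (-4,0,4,8,10.2,10.2,10.2)],0)
E
```

```text
[[[0, 0.0, 0.129, 0.003, 0.033, 0.0, 0.0], [0, 0.0, 0.342, 0.024, 0.089, 0.0, 0.0], [0, 0.0, 0.553, 0.063, 0.144, 0.0, 0.0], [0, 0.0, 0.801, 0.134, 0.211, 0.0, 0.0], [0, 0.0, 1.04, 0.23, 0.278, 0.0, 0.0], [0, 0.0, 1.267, 0.351, 0.344, 0.0, 0.0], [0, 0.0, 1.48, 0.495, 0.411, 0.0, 0.0], [0, 0.0, 1.48, 0.495, 0.411, 0.0, 0.0]]]
[[[0, 0.0, 0.172, 0.006, 0.045, 0.0, 0.0], [0, 0.0, 0.343, 0.024, 0.089, 0.0, 0.0], [0, 0.0, 0.512, 0.054, 0.133, 0.0, 0.0], [0, 0.0, 0.679, 0.095, 0.178, 0.0, 0.0], [0, 0.0, 0.769, 0.123, 0.202, 0.0, 0.0], [0, 0.0, 0.769, 0.123, 0.202, 0.0, 0.0], [0, 0.0, 0.769, 0.123, 0.202, 0.0, 0.0]]]
```

```bash
python3 - <<'E'
from plan import *
AX=[.6152,.0572,.15]
save(*aim(AX,np.radians(-45),.036,.246))
for L in((-42,-38,-34,-30,-26,-26),(-22,-18,-14,-10,-6,-6),(-2,2,6,9,10.2,10.2,10.2)):
  rows([aim(AX,np.radians(a),.036,.246) for a in L],0)
E
```

```text
[[[0, 0.0, 0.129, 0.003, 0.033, 0.0, 0.0], [0, 0.0, 0.3, 0.018, 0.078, 0.0, 0.0], [0, 0.0, 0.469, 0.045, 0.122, 0.0, 0.0], [0, 0.0, 0.637, 0.084, 0.167, 0.0, 0.0], [0, 0.0, 0.801, 0.134, 0.211, 0.0, 0.0], [0, 0.0, 0.801, 0.134, 0.211, 0.0, 0.0]]]
[[[0, 0.0, 0.172, 0.006, 0.045, 0.0, 0.0], [0, 0.0, 0.342, 0.024, 0.089, 0.0, 0.0], [0, 0.0, 0.511, 0.054, 0.133, 0.0, 0.0], [0, 0.0, 0.678, 0.095, 0.178, 0.0, 0.0], [0, 0.0, 0.841, 0.149, 0.222, 0.0, 0.0], [0, 0.0, 0.841, 0.149, 0.222, 0.0, 0.0]]]
[[[0, 0.0, 0.172, 0.006, 0.045, 0.0, 0.0], [0, 0.0, 0.342, 0.024, 0.089, 0.0, 0.0], [0, 0.0, 0.512, 0.054, 0.134, 0.0, 0.0], [0, 0.0, 0.637, 0.084, 0.167, 0.0, 0.0], [0, 0.0, 0.686, 0.098, 0.18, 0.0, 0.0], [0, 0.0, 0.686, 0.098, 0.18, 0.0, 0.0], [0, 0.0, 0.686, 0.098, 0.18, 0.0, 0.0]]]
```

>>> move_arm(increments=[[[0,0.0,0.129,0.003,0.033,0.0,0.0],[0,0.0,0.3,0.018,0.078,0.0,0.0],[0,0.0,0.469,0.045,0.122,0.0,0.0],[0,0.0,0.637,0.084,0.167,0.0,0.0],[0,0.0,0.801,0.134,0.211,0.0,0.0],[0,0.0,0.801,0.134,0.211,0.0,0.0]]])

```text
time: 4.72
tool_pos: [0.509, 0.0532, 0.3725]
ee_rot: [2.691, 0.003, 1.607]
wrist_force: [-8.6, -0.5, 7.3]
width: 0.0098
```

>>> move_arm(increments=[[[0,0.0,0.172,0.006,0.045,0.0,0.0],[0,0.0,0.342,0.024,0.089,0.0,0.0],[0,0.0,0.511,0.054,0.133,0.0,0.0],[0,0.0,0.678,0.095,0.178,0.0,0.0],[0,0.0,0.841,0.149,0.222,0.0,0.0],[0,0.0,0.841,0.149,0.222,0.0,0.0]]])

```text
time: 5.22
tool_pos: [0.5914, 0.0563, 0.3951]
ee_rot: [3.038, 0.003, 1.607]
wrist_force: [-4.2, -1.1, 5.3]
width: 0.0095
```

>>> move_arm(increments=[[[0,0.0,0.172,0.006,0.045,0.0,0.0],[0,0.0,0.342,0.024,0.089,0.0,0.0],[0,0.0,0.512,0.054,0.134,0.0,0.0],[0,0.0,0.637,0.084,0.167,0.0,0.0],[0,0.0,0.686,0.098,0.18,0.0,0.0],[0,0.0,0.686,0.098,0.18,0.0,0.0],[0,0.0,0.686,0.098,0.18,0.0,0.0]]])

```text
time: 5.8
tool_pos: [0.659, 0.0588, 0.3926]
ee_rot: [-2.966, 0.003, 1.607]
wrist_force: [0.9, 0.6, 3.0]
width: 0.0097
```

```bash
cat > st.py <<'E'
from plan import *
def st(AX=np.array([.6152,.0572,.15])):
    o=robot.get_obs(); p,r=load(); T=R_(o['ee_rot']); z=T.apply([0,0,1]);f=np.array(o['wrist_force']);t=np.array(o['wrist_torque'])
    print('t',o['time'],'w',round(o['width'],4),'q',np.round(o['joint_positions'],3),'poserr mm tool',((r.inv().apply(np.array(o['tool_pos'])-p))*1e3).round(2),'roterr',(r.inv()*T).as_rotvec().round(4))
    print(' lean',np.degrees(np.arctan2(-z[0],-z[2])).round(2),'F tool',T.inv().apply(f).round(2),'M tool',T.inv().apply(t).round(3))
E
python3 - <<'E'
from st import *
from fit import *
st()
snap('wrist','w4');st()
q,_=shaft('w4',-.06,.19,exc=(.03,.08))
E
```

```text
t 5.8 w 0.0097 q [ 0.005  0.404  1.015 -0.009  1.898 -0.033] poserr mm tool [ 0.01  0.21 -0.6 ] roterr [-0.0021 -0.0029  0.    ]
 lean 10.03 F tool [ 0.51  0.42 -3.11] M tool [ 0.111 -0.01  -0.028]
t 5.85 w 0.0097 q [ 0.005  0.403  1.016 -0.009  1.898 -0.033] poserr mm tool [ 0.02  0.03 -0.59] roterr [-0.0026 -0.0028  0.0001]
 lean 10.01 F tool [ 0.48 -0.44 -2.73] M tool [-0.024  0.04  -0.094]
w4 10782 [0.6147 0.1483 0.0357 0.176 ] tip deg 10.08 rms 0.00059
```

View pics/w4.png

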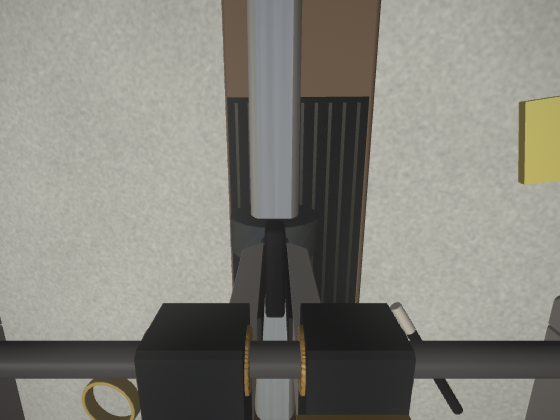

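The collar is at about 10.0° and the flat at about 10.1°, with low forces. Now I'll turn the screw clockwise (+z of the tool), first the free part.

>>> move_arm(increments=[[[0,0,0,0,0,0,0.07],[0,0,0,0,0,0,0.14],[0,0,0,0,0,0,0.21],[0,0,0,0,0,0,0.28]]])

```text
time: 6.18
tool_pos: [0.6586, 0.0588, 0.3927]
ee_rot: [-2.985, 0.077, 1.169]
wrist_force: [1.4, 0.3, 4.3]
width: 0.0097
```

```bash
cat >> st.py <<'E'
def turned(rz,x=0,y=0,z=0):
    p,r=load(); save(*apply(p,r,[x,y,z,0,0,rz])); st()
    print(' total turn cmd',((aim([0,0,0],np.radians(10.2),.036,1)[1]).inv()*load()[1]).as_rotvec()[2].round(3))
E
python3 -c "
from st import *
turned(.28)"
```

```text
t 6.1833 w 0.0097 q [ 0.005  0.402  1.017 -0.009  1.897  0.411] poserr mm tool [-0.05 -0.2  -0.57] roterr [-0.0043 -0.0012  0.0048]
 lean 9.96 F tool [ 0.48  0.45 -4.46] M tool [-0.098 -0.019 -0.242]
 total turn cmd 0.44
```

>>> move_arm(increments=[[[0,0,0,0,0,0,0.07],[0,0,0,0,0,0,0.14],[0,0,0,0,0,0,0.21],[0,0,0,0,0,0,0.28],[0,0,0,0,0,0,0.35],[0,0,0,0,0,0,0.42]]])

```text
time: 6.68
tool_pos: [0.6586, 0.0588, 0.3927]
ee_rot: [-3.065, 0.157, 0.509]
wrist_force: [0.4, 0.1, 2.2]
width: 0.0096
```

```bash
python3 -c "
from st import *
turned(.42)
snap('wrist','w5'); st()"
```

```text
t 6.6833 w 0.0096 q [ 0.005  0.402  1.017 -0.009  1.897  1.071] poserr mm tool [-0.2  -0.16 -0.6 ] roterr [-0.0041  0.0017  0.0047]
 lean 9.96 F tool [ 0.07 -0.06 -2.21] M tool [-0.03   0.085 -0.266]
 total turn cmd 1.1
t 6.7333 w 0.0098 q [ 0.005  0.402  1.017 -0.009  1.897  1.075] poserr mm tool [-0.21 -0.14 -0.6 ] roterr [-0.004   0.0016  0.0082]
 lean 9.97 F tool [ 0.09  0.42 -2.58] M tool [ 0.098 -0.096 -0.158]
```

View pics/w5.png

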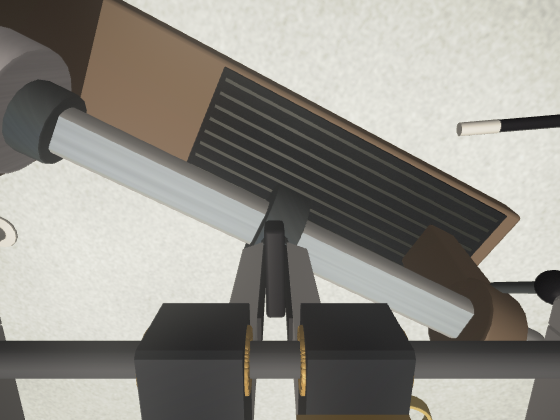

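>>> move_arm(increments=[[[0,0,0,0,0,0,0.025],[0,0,0,0,0,0,0.05],[0,0,0,0,0,0,0.075]]])

```text
time: 6.98
tool_pos: [0.6586, 0.0588, 0.3927]
ee_rot: [-3.083, 0.165, 0.395]
wrist_force: [1.4, -0.5, 3.0]
width: 0.01
```

```bash
python3 -c "
from st import *
turned(.075)"
```

```text
t 6.9833 w 0.01 q [ 0.005  0.403  1.016 -0.009  1.897  1.183] poserr mm tool [-0.19 -0.12 -0.6 ] roterr [-0.0037  0.0017 -0.001 ]
 lean 9.99 F tool [ 0.58  0.78 -3.19] M tool [-0.022  0.007 -0.34 ]
 total turn cmd 1.217
```

>>> move_arm(increments=[[[0,0,0,0,0,0,0.025],[0,0,0,0,0,0,0.05],[0,0,0,0,0,0,0.075]]])

```text
time: 7.23
tool_pos: [0.6586, 0.0588, 0.3927]
ee_rot: [-3.103, 0.17, 0.276]
wrist_force: [0.9, 0.6, 3.3]
width: 0.0097
```

```bash
python3 -c "
from st import *
turned(.075)"
```

```text
t 7.2333 w 0.0097 q [ 0.005  0.403  1.016 -0.009  1.897  1.301] poserr mm tool [-0.21 -0.1  -0.61] roterr [-0.0034  0.0021 -0.001 ]
 lean 9.99 F tool [ 0.41 -0.42 -3.41] M tool [ 0.023 -0.021 -0.269]
 total turn cmd 1.335
```

>>> move_arm(increments=[[[0,0,0,0,0,0,0.025],[0,0,0,0,0,0,0.05],[0,0,0,0,0,0,0.075]]])

```text
time: 7.48
tool_pos: [0.6586, 0.0588, 0.3927]
ee_rot: [-3.124, 0.174, 0.157]
wrist_force: [0.9, -0.3, 3.3]
width: 0.0099
```

```bash
python3 -c "
from st import *
turned(.075)"
```

```text
t 7.4833 w 0.0099 q [ 0.005  0.402  1.016 -0.009  1.897  1.419] poserr mm tool [-0.23 -0.05 -0.61] roterr [-0.0032  0.0025 -0.001 ]
 lean 9.99 F tool [ 0.25  0.36 -3.41] M tool [ 0.063  0.033 -0.277]
 total turn cmd 1.453
```

```bash
sed -i "s/    print(' lean'/    print(' jt6',np.round(o['joint_torque'][5],3),end=' ')\n    print(' lean'/" st.py; python3 -c "
from st import *
st()"
```

```text
t 7.4833 w 0.0099 q [ 0.005  0.402  1.016 -0.009  1.897  1.419] poserr mm tool [-0.23 -0.05 -0.61] roterr [-0.0032  0.0025 -0.001 ]
 jt6 -0.06  lean 9.99 F tool [ 0.25  0.36 -3.41] M tool [ 0.063  0.033 -0.277]
```

>>> move_arm(increments=[[[0,0,0,0,0,0,0.025],[0,0,0,0,0,0,0.05],[0,0,0,0,0,0,0.075]]])

```text
time: 7.73
tool_pos: [0.6586, 0.0588, 0.3927]
ee_rot: [3.139, 0.175, 0.037]
wrist_force: [0.5, -0.2, 2.9]
width: 0.0097
```

```bash
python3 -c "
from st import *
turned(.075)"
```

```text
t 7.7333 w 0.0097 q [ 0.005  0.402  1.016 -0.009  1.897  1.537] poserr mm tool [-0.23 -0.04 -0.64] roterr [-0.0028  0.0029 -0.0011]
 jt6 -0.007  lean 9.99 F tool [-0.07  0.19 -2.93] M tool [ 0.004  0.069 -0.411]
 total turn cmd 1.571
```

>>> move_arm(increments=[[[0,0,0,0,0,0,0.025],[0,0,0,0,0,0,0.05],[0,0,0,0,0,0,0.075]]])

```text
time: 7.98
tool_pos: [0.6586, 0.0588, 0.3928]
ee_rot: [3.118, 0.173, -0.082]
wrist_force: [0.6, 0.1, 2.7]
width: 0.0097
```

```bash
python3 -c "
from st import *
turned(.075)"
```

```text
t 7.9833 w 0.0097 q [ 0.005  0.402  1.016 -0.009  1.897  1.654] poserr mm tool [-0.26 -0.04 -0.67] roterr [-0.0025  0.0033 -0.0014]
 jt6 0.053  lean 9.99 F tool [ 0.15 -0.1  -2.76] M tool [ 0.041 -0.044 -0.435]
 total turn cmd 1.689
```

>>> move_arm(increments=[[[0,0,0,0,0,0,0.02],[0,0,0,0,0,0,0.04]]])

```text
time: 8.15
tool_pos: [0.6586, 0.0588, 0.3928]
ee_rot: [3.107, 0.171, -0.146]
wrist_force: [-0.2, 0.9, 4.4]
width: 0.0101
```

```bash
python3 -c "
from st import *
turned(.04)"
```

```text
t 8.15 w 0.0101 q [ 0.005  0.402  1.016 -0.009  1.897  1.717] poserr mm tool [-0.24 -0.01 -0.68] roterr [-0.0023  0.0034 -0.0018]
 jt6 0.166  lean 9.99 F tool [-1.03 -0.7  -4.33] M tool [ 0.017  0.032 -0.502]
 total turn cmd 1.751
```

>>> move_arm(increments=[[[0,0,0,0,0,0,0.015],[0,0,0,0,0,0,0.03]]])

```text
time: 8.32
tool_pos: [0.6586, 0.0588, 0.3928]
ee_rot: [3.099, 0.17, -0.195]
wrist_force: [1.1, 0.0, 3.5]
width: 0.0098
```

```bash
python3 -c "
from st import *
turned(.03)"
```

```text
t 8.3167 w 0.0098 q [ 0.005  0.403  1.016 -0.009  1.898  1.765] poserr mm tool [-0.18 -0.   -0.68] roterr [-0.0023  0.0031 -0.0004]
 jt6 0.251  lean 10.01 F tool [ 0.43 -0.1  -3.62] M tool [ 0.025  0.124 -0.52 ]
 total turn cmd 1.799
```

>>> move_arm(increments=[[[0.3,0,0,0,0,0,0],[0.3,0,0,0,0,0,0],[0.3,0,0,0,0,0,0],[0.3,0,0,0,0,0,0],[0.3,0,0,0,0,0,0],[0.3,0,0,0,0,0,0]]])

```text
time: 8.82
tool_pos: [0.6588, 0.0587, 0.3918]
ee_rot: [3.098, 0.173, -0.196]
wrist_force: [-0.7, 0.2, -0.1]
width: 0.0279
```

```bash
python3 -c "
from st import *
from fit import *
st(); snap('wrist','w6');st();snap('wrist','w7');st()
q,_=shaft('w6',-.06,.19,exc=(.03,.08))
head('w6',(.6148,.1482),.036,.175,spin0=-1.8)
head('w6',(.6148,.1482),.036,.175,spin0=1.35)
"
```

```text
t 8.8167 w 0.0279 q [ 0.005  0.404  1.016 -0.009  1.899  1.766] poserr mm tool [0.15 0.07 0.21] roterr [-0.0031  0.0003  0.0003]
 jt6 -0.0  lean 10.18 F tool [-0.68 -0.07  0.26] M tool [ 0.092  0.047 -0.063]
t 8.8667 w 0.0282 q [ 0.005  0.404  1.016 -0.009  1.899  1.766] poserr mm tool [0.13 0.07 0.06] roterr [-0.003   0.0006  0.0003]
 jt6 -0.0  lean 10.16 F tool [-0.67  0.26  0.48] M tool [ 0.066  0.06  -0.029]
t 8.9167 w 0.0282 q [ 0.005  0.404  1.016 -0.009  1.899  1.766] poserr mm tool [ 0.1   0.09 -0.05] roterr [-0.0029  0.0008  0.0004]
 jt6 0.0  lean 10.15 F tool [-0.17  1.51 -0.93] M tool [ 0.056  0.058 -0.018]
w6 14003 [0.6148 0.1483 0.0363 0.1738] tip deg 9.96 rms 0.00056
w6 n 2226 lean deg 9.97 spin deg -98.33 s 0.0068 dr 0.0 rms 0.00376
w6 n 2226 lean deg 9.97 spin deg 81.67 s 0.0068 dr 0.0 rms 0.00376
```

View pics/w6.png

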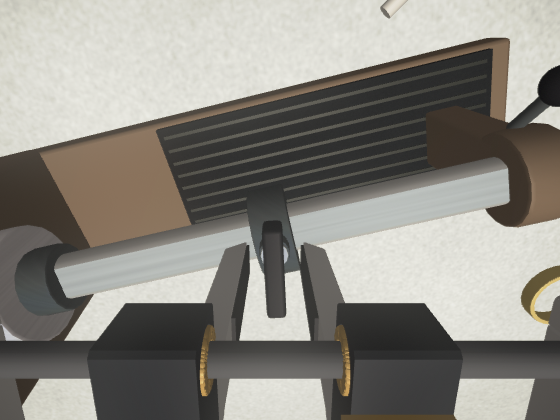

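```bash
python3 - <<'E'
from fit import *
from plan import *
for fn in('w6','w7'):
    X,m,im=cloud(fn); p,r=load()
    # wrist-cloud frame: screw point from wrist-calib
    o=np.array([.6148-.036*.0066,.0566,.1482])
    R0=aim([0,0,0],np.radians(10.0),.036,1)[1]
    V=R0.inv().apply((X-o).reshape(-1,3)).reshape(X.shape)  # tool-like axes: x along shaft, y, z in; 
    a=1.799; c,s=np.cos(a),np.sin(a)
    lx=V[...,0]*c+V[...,1]*s; ly=-V[...,0]*s+V[...,1]*c; rad=-V[...,2]
    k=m&(abs(ly)<.0095)&(abs(lx)<.03)&(rad>.060)&(rad<.075)
    top=k&(rad>.0665)
    P=np.stack([lx[top],ly[top]],1); print(fn,k.sum(),top.sum(),P.min(0).round(4),P.max(0).round(4))
    (cx,cy),(w,h),ang=cv2.minAreaRect((P*1e3).astype(np.float32)); print('rect',cx,cy,w,h,ang)
    for lo in np.arange(-.024,.024,.006):
        q=P[(P[:,0]>lo)&(P[:,0]<lo+.006)]
        if len(q)>3: print(round(lo+.003,3),len(q),(np.percentile(q[:,1],[3,50,97])*1e3).round(2))
E
```

```text
w6 1845 1755 [-0.0234 -0.0059] [0.0243 0.0055]
rect 0.48787879943847656 -0.09844255447387695 9.988541603088379 47.79128646850586 87.24028015136719
-0.021 150 [-3.67  0.91  5.5 ]
-0.015 215 [-4.15  0.4   5.48]
-0.009 210 [-4.1   0.4   4.93]
-0.003 216 [-4.57 -0.09  4.87]
0.003 223 [-4.99 -0.09  4.34]
0.009 234 [-4.99 -0.56  4.32]
0.015 232 [-5.37 -1.03  3.79]
0.021 266 [-5.79 -1.02  3.75]
w7 1844 1753 [-0.0233 -0.0059] [0.0244 0.0055]
rect 0.4133281707763672 -0.0952911376953125 9.963419914245605 47.841957092285156 87.1224594116211
-0.021 157 [-3.68  0.89  5.5 ]
-0.015 213 [-4.15  0.88  5.47]
-0.009 201 [-4.13  0.39  4.91]
-0.003 224 [-4.57  0.14  4.88]
0.003 223 [-5.03 -0.1   4.33]
0.009 236 [-4.99 -0.58  4.31]
0.015 233 [-5.41 -1.04  3.78]
0.021 254 [-5.8  -1.04  3.74]
```

The collar stayed square (9.97° against 9.96°) and the bar sits about 0.05 rad behind the jaws, which is twist in the grip. I'll re-grip at the bar's own angle and check the turning torque with more readings.

>>> move_arm(increments=[[[0.3,0,0,0,0,0,-0.032],[0.3,0,0,0,0,0,-0.032],[0.3,0,0,0,0,0,-0.032]]])

```text
time: 9.17
tool_pos: [0.6588, 0.0587, 0.3923]
ee_rot: [3.107, 0.174, -0.146]
wrist_force: [-0.1, -0.5, 0.3]
width: 0.0284
```

```bash
python3 -c "
from st import *
turned(-.032)
for i in range(8):
    robot.snapshot('top'); o=robot.get_obs(); print(R_(o['ee_rot']).inv().apply(o['wrist_torque']).round(3)[2],end=' ')
"
```

```text
t 9.1667 w 0.0284 q [ 0.005  0.404  1.015 -0.009  1.899  1.716] poserr mm tool [ 0.05  0.09 -0.21] roterr [-0.0029  0.0009  0.0015]
 jt6 -0.046  lean 10.14 F tool [-0.09  0.55 -0.29] M tool [ 0.037  0.051 -0.003]
 total turn cmd 1.748
-0.027 0.013 0.01 0.023 -0.009 0.058 0.021 -0.038
```

>>> move_arm(increments=[[[0,0,0,0,0,0,0],[0,0,0,0,0,0,0],[0,0,0,0,0,0,0],[0,0,0,0,0,0,0],[0,0,0,0,0,0,0]]])

```text
time: 9.98
tool_pos: [0.6588, 0.0588, 0.3923]
ee_rot: [3.107, 0.174, -0.144]
wrist_force: [-0.6, -0.0, -1.4]
width: 0.01
```

```bash
python3 -c "
from st import *
turned(0)"
```

```text
t 9.9833 w 0.01 q [ 0.005  0.404  1.015 -0.009  1.899  1.715] poserr mm tool [ 0.01 -0.07 -0.21] roterr [-0.0026  0.0009  0.0002]
 jt6 -0.009  lean 10.14 F tool [-0.37  0.07  1.44] M tool [0.225 0.108 0.021]
 total turn cmd 1.748
```

>>> move_arm(increments=[[[0,0,0,0,0,0,0.012],[0,0,0,0,0,0,0.024]]])

```text
time: 10.15
tool_pos: [0.6588, 0.0588, 0.3923]
ee_rot: [3.1, 0.172, -0.184]
wrist_force: [-0.0, -0.5, 0.3]
width: 0.0099
```

```bash
python3 -c "
from st import *
turned(0.024)"
```

```text
t 10.15 w 0.0099 q [ 0.005  0.404  1.015 -0.009  1.899  1.754] poserr mm tool [ 0.02 -0.08 -0.2 ] roterr [-0.0027  0.001   0.0011]
 jt6 0.243  lean 10.13 F tool [ 0.    0.46 -0.25] M tool [ 0.108  0.116 -0.413]
 total turn cmd 1.786
```

>>> move_arm(increments=[[[0,0,0,0,0,0,0.008]]])

```text
time: 10.23
tool_pos: [0.6588, 0.0588, 0.3923]
ee_rot: [3.098, 0.172, -0.196]
wrist_force: [1.0, -0.3, 0.2]
width: 0.0101
```

```bash
python3 -c "
from st import *
turned(0.008)"
```

```text
t 10.2333 w 0.0101 q [ 0.005  0.404  1.015 -0.009  1.899  1.766] poserr mm tool [ 0.01 -0.07 -0.22] roterr [-0.0027  0.0011  0.001 ]
 jt6 0.413  lean 10.13 F tool [ 1.02  0.15 -0.41] M tool [ 0.16   0.027 -0.469]
 total turn cmd 1.799
```

>>> move_arm(increments=[[[0,0,0,0,0,0,0.005]]])

```text
time: 10.32
tool_pos: [0.6588, 0.0588, 0.3923]
ee_rot: [3.097, 0.171, -0.204]
wrist_force: [-0.4, -0.1, 0.3]
width: 0.0099
```

```bash
python3 -c "
from st import *
turned(0.005)"
```

```text
t 10.3167 w 0.0099 q [ 0.005  0.404  1.015 -0.009  1.899  1.774] poserr mm tool [ 0.01 -0.07 -0.23] roterr [-0.0027  0.0011  0.0006]
 jt6 0.456  lean 10.13 F tool [-0.43  0.19 -0.2 ] M tool [ 0.189  0.132 -0.484]
 total turn cmd 1.806
```

>>> move_arm(increments=[[[0,0,0,0,0,0,0.005]]])

```text
time: 10.4
tool_pos: [0.6588, 0.0588, 0.3923]
ee_rot: [3.096, 0.171, -0.212]
wrist_force: [0.2, 0.5, -0.6]
width: 0.0102
```

```bash
python3 -c "
from st import *
turned(0.005)"
```

```text
t 10.4 w 0.0102 q [ 0.005  0.404  1.015 -0.009  1.899  1.782] poserr mm tool [ 0.01 -0.07 -0.23] roterr [-0.0027  0.0011  0.0005]
 jt6 0.425  lean 10.13 F tool [ 0.22 -0.59  0.58] M tool [ 0.13   0.066 -0.549]
 total turn cmd 1.814
```

>>> move_arm(increments=[[[0,0,0,0,0,0,0.005]]])

```text
time: 10.48
tool_pos: [0.6588, 0.0588, 0.3923]
ee_rot: [3.094, 0.171, -0.22]
wrist_force: [0.6, 1.6, -0.1]
width: 0.0099
```

```bash
python3 -c "
from st import *
turned(0.005)"
```

```text
t 10.4833 w 0.0099 q [ 0.005  0.404  1.015 -0.009  1.899  1.79 ] poserr mm tool [ 0.01 -0.05 -0.22] roterr [-0.0026  0.0011  0.0006]
 jt6 0.425  lean 10.13 F tool [ 0.22 -1.66  0.01] M tool [ 0.194  0.063 -0.521]
 total turn cmd 1.822
```

```bash
python3 -c "
from st import *
L=[]
for i in range(12):
    robot.snapshot('top'); o=robot.get_obs(); L.append(R_(o['ee_rot']).inv().apply(o['wrist_torque'])[2]); print(round(o['joint_torque'][5],3),end=' ')
print(np.round(L,3),np.mean(L),np.std(L)/12**.5)
"
```

```text
0.522 0.541 0.511 0.501 0.498 0.498 0.498 0.498 0.498 0.498 0.498 0.498 [-0.442 -0.511 -0.447 -0.523 -0.527 -0.479 -0.47  -0.522 -0.446 -0.529
 -0.501 -0.517] -0.49278785957674714 0.009381863816398965
```

The held torque averages 0.493 N·m over 12 readings and joint 6 reads 0.498, both mid-range. I'll let go and back off along the screw axis.

>>> move_arm(increments=[[[0.4,0,0,0,0,0,0],[0.4,0,0,0,0,0,0],[0.4,0,0,0,0,0,0],[0.4,0,0,0,0,0,0],[0.4,0,0,0,0,0,0],[0.4,0,0,0,0,0,0]]])

```text
time: 11.58
tool_pos: [0.6588, 0.0585, 0.3922]
ee_rot: [3.094, 0.171, -0.22]
wrist_force: [-0.1, 1.0, 0.5]
width: 0.0376
```

>>> move_arm(increments=[[[0.4,0,0,-0.3,0,0,0],[0.4,0,0,-0.6,0,0,0],[0.4,0,0,-0.9,0,0,0],[0.4,0,0,-0.9,0,0,0],[0.4,0,0,-0.9,0,0,0],[0.4,0,0,-0.9,0,0,0]]])

```text
time: 12.08
tool_pos: [0.6747, 0.0595, 0.4801]
ee_rot: [3.094, 0.172, -0.22]
wrist_force: [0.7, -0.2, -0.2]
width: 0.0377
```

```bash
python3 -c "
from st import *
from fit import *
turned(0,z=-.9)
snap('wrist','w8');snap('top','t8')
q,_=shaft('w8',-.06,.19,exc=(.03,.08))
h=head('w8',(.6148,.1482),.036,.175,spin0=-1.8)
"
```

```text
t 12.0833 w 0.0377 q [ 0.006  0.455  0.773 -0.01   2.091  1.788] poserr mm tool [ 0.15 -0.22  0.57] roterr [-0.0031  0.0003  0.0005]
 jt6 0.001  lean 10.18 F tool [0.73 0.   0.05] M tool [ 0.055  0.113 -0.033]
 total turn cmd 1.822
w8 7617 [0.6148 0.1483 0.0361 0.1761] tip deg 10.09 rms 0.00062
w8 n 853 lean deg 9.98 spin deg -102.34 s 0.007 dr 0.0 rms 0.00058
```

View pics/w8.png

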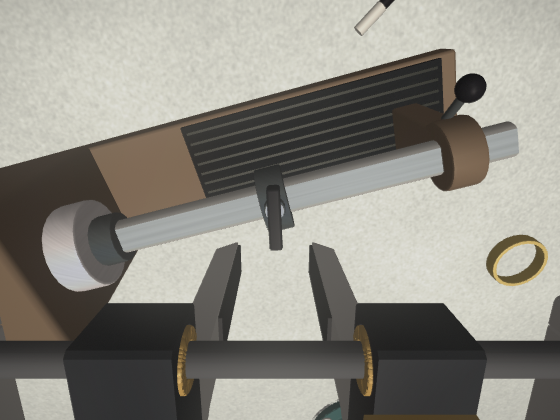

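View pics/t8.png

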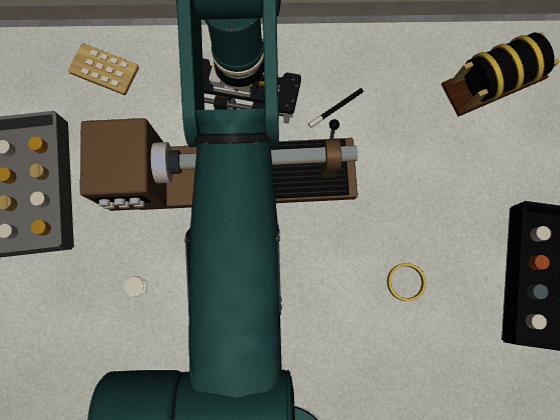

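The gripper is clear and open. The wrist view shows the bar head at (274,215), with the collar at 9.98° and the flat at 10.09°. In the top view the bobbin (134,286) and tape roll (406,282) have not moved. Handing in.

```bash
python3 -c "
from bench import robot
print(robot.close_job())"
```

```text
the job is handed in; nothing more can be done
None
```

I turned the collar up from about 45° towards the robot until its thumbscrew stood over the flat. I then turned the screw clockwise about 1.79 rad, let go and backed off. The job was handed in at about 12 s of the 72 s allowed.

**Squareness:** after letting go, the wrist camera put the collar at 9.98° and the flat at 10.09°.

**Tightness:** I let go once and re-gripped to check the torque.
- The four turning readings after re-gripping were 0.47, 0.48, 0.55 and 0.52 N·m, mean 0.51. One is above 0.54, within the sensor's roughly 0.03 N·m noise.
- Holding afterwards averaged 0.493 N·m over 12 readings. The properly tight range is 0.44 to 0.54.
- The torque began to rise at about 1.4 to 1.45 rad, so the screw went roughly 0.35 to 0.4 rad past it. That onset is less certain because of the same noise.

**Disagreement:** the cameras differed by 1 to 3 mm on the shaft's position, and the wrist camera put its axis at 148 mm instead of 150. I used the given 150 mm height and a middle value across the shaft.

**Other items:** the tape roll and bobbin look unmoved in the last top picture. I could not see the shoe itself, so its seating is judged only from the torque and the turn.

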